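# Put the samples back in the counter display

### The job

Put the four loose samples back in the counter display: the large ferrule standing in the large cup, the small ferrule standing in the small cup, the roll of black tape flat down over the spindle, and the narrow carton standing upright and square in the gap between the two cartons in the tray. Nudge those two cartons gently aside if you must, but leave them standing in their places in the tray and never tip them over.

Things in the scene. Friction and masses are not known exactly. Their poses are not given: they have to be found in the camera images.
- large_ferrule: Loose large brass-coloured ferrule: an upright hollow cylinder, 38 mm diameter, 52 mm tall, about 0.11 kg, starts standing on the counter or its grey mat, whose tops are both at z = 5 mm. Belongs in large_cup. The body's origin is the centre of its underside, z up.
- small_ferrule: Loose small steel ferrule: an upright hollow cylinder, 25 mm diameter, 34 mm tall, about 0.09 kg, starts standing on the counter or the mat. Belongs in small_cup. The body's origin is the centre of its underside, z up.
- tape_roll: Loose roll of black tape lying flat: 62 mm outer diameter, 18 mm thick, hole 26 mm across, about 0.05 kg. Belongs on the spindle. The body's origin is the centre of its underside, z up.
- carton: Loose narrow white-and-red carton standing upright by itself on the counter or the mat, outside the tray: 50 mm along its x, 60 mm along its y, 90 mm tall, about 0.22 kg. Belongs in the gap in the tray; any side may face front. The body's origin is the centre of its underside, z up.
- large_cup: Fixed shallow round aluminium cup, open upward: inside diameter 54 mm, wall 4 mm, rim 18 mm high above its underside, inner floor 4 mm above its underside. The body's origin is the centre of its underside, z up.
- small_cup: Fixed shallow round aluminium cup, open upward: inside diameter 40 mm, wall 4 mm, rim 12 mm high above its underside, inner floor 4 mm above its underside. The body's origin is the centre of its underside, z up.
- spindle: Fixed round aluminium foot, 68 mm diameter and 8 mm thick, with an upright steel pin of 10 mm diameter in its centre, tapering at the tip, 45 mm above its underside. The roll lies on the foot. The body's origin is the centre of its underside, z up.
- carton_tray: Fixed grey steel tray with a low rim, 92 mm along its x, 244 mm along its y outside, walls 4 mm, rim 16 mm high above its underside, inner floor 4 mm above its underside. Two cartons stand in it, one centred about 75 mm to each side of its centre along y; the gap between them, 78 to 91 mm long along y, is at the tray's centre. The body's origin is the centre of its underside, z up.
- yellow_carton: Loose yellow-and-black carton standing in the tray at one end (either end): 62 x 62 mm, 80 mm tall, 0.22 kg. It stays there. The body's origin is the centre of its underside, z up.
- blue_carton: Loose blue-and-white carton standing in the tray at the other end: 68 x 68 mm, 95 mm tall, 0.22 kg. It stays there. The body's origin is the centre of its underside, z up.

How it is judged:
By the outcome, as a careful person would: the job done as asked, in the order asked, and still so for the second after the job is handed in, with the robot touching nothing.
It also fails if it takes over 115 s, if anything falls off the work surface, if the arm or the gripper's body presses on something with over 40 N, if the wrist force passes 120 N, or if a joint passes its speed limit or range.

### The arm

A 7-joint arm with a two-finger parallel gripper is mounted at the origin on a cart in front of the work surface, level with it; the furniture and walls round the work are solid. World frame = base frame: x ahead of the robot, y to its left, z up, the work surface at z = 0. Lengths are in mm, angles in degrees, forces in N, time in s.
With the tool pointing down it reaches from about 425 to 975 mm from the base axis. Payload 16.7 kg.
Tool frame: the origin (TCP) lies at the very end of the fingers, on their centre line; the grasp point (between the pads) lies ctrl.tcp_to_grasp behind it (ctrl.tcp_to_grasp is the distance from the TCP to the grasp point, in mm); z points along the fingers, y is the line along which they close (so a half turn about z gives the same grasp; the last joint's range is limited). The gripper opens to 85 mm and grips with 20 to 120 N. Pads are 22 mm wide; open, the fingers measure 114 mm over their backs; the gripper's body (76 mm by 85 mm) begins 54 mm behind the grasp point. The pads swing forward as they close: fully open they stand 13 mm farther back than shut.
Start: joints at [-77.607, 24.414, 4.234, 92.017, -1.954, 63.644, -3.845], TCP at [241.448, 630.301, 231.302] pointing down, gripper open.
Joint ranges: [-163.25, 163.25], [-28.42, 122.38], [-70.27, 78.77], [12.13, 141.07], [-58.53, 238.53], [9.26, 117.41], [-156.51, 156.51]. Speed limits (degrees/s): [108.29, 108.29, 136.94, 136.94, 172.46, 172.46, 172.46].

### API

Orientations are given as [roll, pitch, yaw] about the fixed x, y, z axes, in that order (R = Rz(yaw) Ry(pitch) Rx(roll)).
In Python, from cell import monitor, vision, order, ctrl gives the robot as it stands.
- The arm moves only by the tool send_rows, never from a script. Its argument "deltas" is one flat list of numbers, 6 for each row, row after row: the shift along the world's x, y, z in units of 40 mm (1.0 is 40 mm), then the turn, a rotation vector about the world's x, y, z in units of 8 degrees (1.0 is 8 degrees). A call has 1 to 10 rows; each row shifts and turns the commanded pose from where the row before left it; what a row does not reach is not made up. A row lasts 1/8 s, in which the tool goes at most 62.5 mm and 10.7 degrees, less where a joint would pass 70% of its speed; a pose out of reach is approached as far as the arm can. A call is refused whole if a number of a shift passes 1 or a number of a turn 1, either way. A call with a gripper value outside its range is refused whole. "jaw" is the closure, from -1 (fully open) to 1 (shut), set as the call begins (left out, the last holds). The fingers move at their own pace and stop on an object; the grip force is fixed at half the most. Time passes only in rows, so rows that do not move let the fingers close. It gives the time, the measured TCP pose, the force, the opening and the grip force at its end, in the units of the state.
- monitor.state(): the state, without advancing time (a new reading comes with each control period).
- vision.read_camera(name): name is "scene" or "top" or "wrist"; returns the picture (480x640x3 uint8, blue, green, red); there is no depth.
- vision.camera_model(name): a dict with "intrinsics" (3x3 intrinsics, pixels), "k1" (the pictures are not rectified: a ray, as slopes to the right and down, at radius r is drawn at 1 + k1 r^2 times it, then the intrinsics apply), "rvec" (rotation vector, rad) and "tvec" (3), from world to camera coordinates, as OpenCV has them; the wrist camera has in their place "tool_from_camera" (4x4, takes a point from camera to tool coordinates, whose origin is the TCP and whose axes are the flange's). Camera axes: x right, y down, z forward; pixel columns grow to the right and rows downward; lengths in mm; the calibration is good to about 2 mm. A picture is of the moment at which its call begins: read the wrist's pose just before it. camera_model takes no time and is no camera call.
- order.finish_job(): hands the job in; it is judged then, once.
The state is a dict: "time": time; "qpos": joint angles; "dq": joint speeds; "joint_efforts": joint torques, N m; "tool_pos": TCP position; "tool_rot": TCP orientation; "wrist_force": force on the tool from outside, world axes, zero at the start; "torque": the same for the moment, N m; "finger_gap": finger opening in mm; "finger_force": force on a finger pad.
Only numpy, scipy, OpenCV 4.12 (cv2) and the standard library are available. Lean on these libraries where they do the work, as an engineer would, in place of code of your own. Each camera call takes 0.05 s, during which the arm holds its last target. There are 200 camera calls.

## Working session

There is one attempt and no reset: what is moved stays moved. The work goes in short steps, Python scripts to look and compute and a tool call to move; the robot and the scene stay as the last step left them, time stands still between calls to the robot, and variables do not carry over. Pictures are saved under pics/ and viewed, at most 14 in all, crops included, and the job is handed in when it is done.

Besides the shell and the picture viewer there is one more tool, called after "Call:" as name(argument=value, ...) on one line, values as JSON. send_rows: Moves the arm, as the interface text tells. Its arguments: {"type":"object","properties":{"deltas":{"type":"array"},"jaw":{"type":"number"}},"required":["deltas"]}

```bash
mkdir -p pics; ls; python3 - <<'E'
from cell import monitor, vision, order, ctrl
import cv2
print(monitor.state(), ctrl.tcp_to_grasp)
for n in ("scene","top","wrist"):
    print(n,vision.camera_model(n))
    cv2.imwrite(f"pics/{n}0.png",vision.read_camera(n))
E
```

```text
pics
{'time': 0.0, 'qpos': array([-77.60655243,  24.45095898,   4.22979645,  92.05291056,
        -1.95204884,  63.64505944,  -3.84338621]), 'dq': array([-0.05209036,  0.01072725,  0.05874505,  0.03095903, -0.08606683,
        0.03002907,  0.0203633 ]), 'joint_efforts': array([-1.34004804e-03, -9.49838448e+01,  3.76044050e+00, -4.63506818e+01,
        1.92546984e-02,  1.03727466e-02, -1.16070833e-04]), 'tool_pos': array([241.31848479, 629.93386467, 230.58942868]), 'tool_rot': array([-1.79923458e+02,  6.67593536e-03,  1.59042332e+02]), 'wrist_force': array([-0.39061878, -0.38110716, -0.61438412]), 'torque': array([ 0.03346465, -0.00378586, -0.01942088]), 'finger_force': 0.0, 'finger_gap': 85.11637297330195} 18.700000000000003
scene {'intrinsics': array([[531.73160687,   0.        , 319.90040656],
       [  0.        , 531.73160687, 247.21383273],
       [  0.        ,   0.        ,   1.        ]]), 'k1': -0.12270531047882278, 'rvec': array([ 2.1203468 , -0.88648952,  0.3915855 ]), 'tvec': array([-361.63433104,  281.25657289,  970.70122332])}
top {'intrinsics': array([[445.54961973,   0.        , 312.82182352],
       [  0.        , 445.54961973, 239.69535733],
       [  0.        ,   0.        ,   1.        ]]), 'k1': -0.067827288262252, 'rvec': array([ 2.11756037, -2.1114065 ,  0.1960335 ]), 'tvec': array([ 13.51145279, 510.98428653, 929.29207646])}
wrist {'intrinsics': array([[368.79469217,   0.        , 313.47099764],
       [  0.        , 368.79469217, 237.36870455],
       [  0.        ,   0.        ,   1.        ]]), 'k1': 0.012205705945905813, 'tool_from_camera': array([[ 5.33839629e-04, -9.65379650e-01, -2.60848321e-01,
         6.63646148e+01],
       [ 9.99999546e-01,  7.21215929e-04, -6.22613915e-04,
        -3.31713879e-02],
       [ 7.89186767e-04, -2.60847870e-01,  9.65379597e-01,
        -1.43135255e+02],
       [ 0.00000000e+00,  0.00000000e+00,  0.00000000e+00,
         1.00000000e+00]])}
```

View pics/scene0.png

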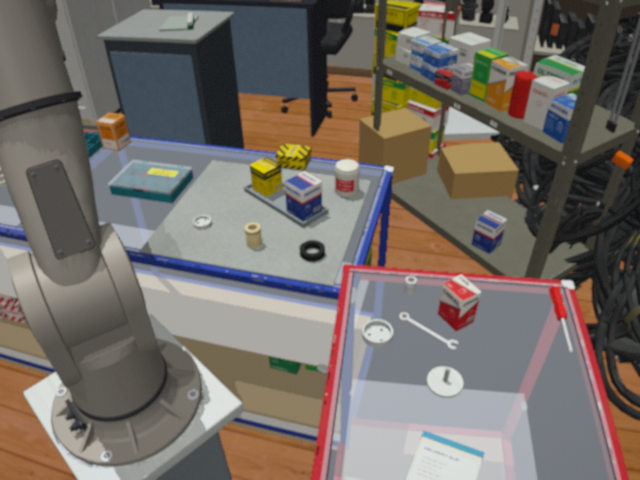

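View pics/top0.png

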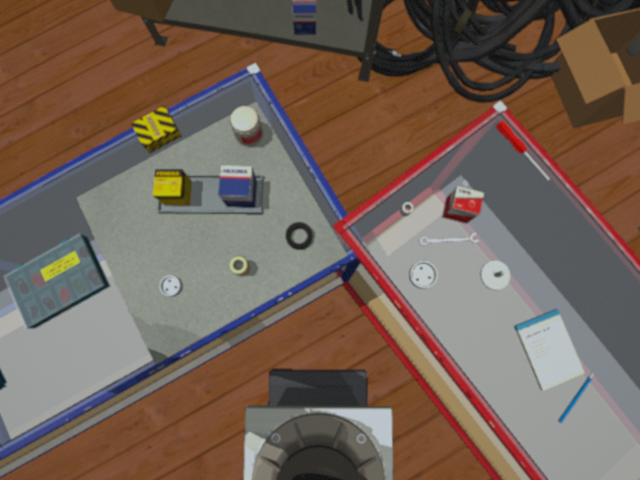

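```bash
cat > h.py <<'E'
import numpy as np, cv2
from scipy.spatial.transform import Rotation as Rt
from cell import monitor, vision
def cam(n,st=None):
    m=vision.camera_model(n); K=m["intrinsics"]
    if n=="wrist":
        st=st or monitor.state(); T=np.eye(4); T[:3,:3]=Rt.from_euler("xyz",st["tool_rot"],degrees=True).as_matrix(); T[:3,3]=st["tool_pos"]
        C=T@m["tool_from_camera"]; R=C[:3,:3].T; t=-R@C[:3,3]
    else: R=cv2.Rodrigues(m["rvec"])[0]; t=m["tvec"]
    return K,np.array([m["k1"],0,0,0.]),R,t
def ray(c,px):
    K,d,R,t=c; u=cv2.undistortPoints(np.array(px,float).reshape(-1,1,2),K,d).reshape(-1,2)
    return -R.T@t, np.c_[u,np.ones(len(u))]@R
def onz(c,px,z):
    o,d=ray(c,px); return (o+d*((z-o[2])/d[:,2:3]))[:,:2]
def proj(c,P):
    K,d,R,t=c; return cv2.projectPoints(np.array(P,float).reshape(-1,1,3),cv2.Rodrigues(R)[0],t,K,d)[0].reshape(-1,2)
E
python3 - <<'E'
from h import *
np.set_printoptions(precision=1,suppress=True)
c=cam("top"); s=cam("scene")
print("campos",ray(c,[[0,0]])[0],ray(s,[[0,0]])[0])
for n,px,z in [("small_cup",(170,286),17),("lferr",(239,265),57),("tape",(299,236),23),("tray",(211,194),21),("sferr",(407,208),39),("carton",(466,196),95),("lcup",(423,275),23),("spindle",(495,275),13),("yellow",(169,183),89),("blue",(237,180),104),("redcorner",(340,228),30),("bluecorner",(345,265),30),("redtop",(500,107),30),("bluetop",(253,70),30)]: print(n,onz(c,[px],z)[0])
print(proj(c,[[241,630,231],[0,0,0],[0,0,-50]]),proj(s,[[241,630,231]]))
im=vision.read_camera("top"); cv2.imwrite("pics/t1.png",cv2.resize(im[140:320,130:530],(800,360),interpolation=cv2.INTER_CUBIC))
E
```

```text
campos [ 321.3    4.9 1010.8] [-131.8 -665.   832.2]
small_cup [410.5 336.6]
lferr [453.4 174.6]
tape [524.7  46.6]
tray [624.6 252.6]
sferr [ 586.5 -197.3]
carton [ 598.4 -314.2]
lcup [ 436.5 -230.7]
spindle [ 437.5 -397.7]
yellow [629.1 329.9]
blue [630.3 177.3]
redcorner [541.9 -46. ]
bluecorner [457.8 -56.4]
redtop [ 843.3 -436.8]
bluetop [940.1 164. ]
[[-32.6 367.5]
 [319.2 479.7]
 [319.1 472.3]] [[ 67.3 133.6]]
```

View pics/t1.png

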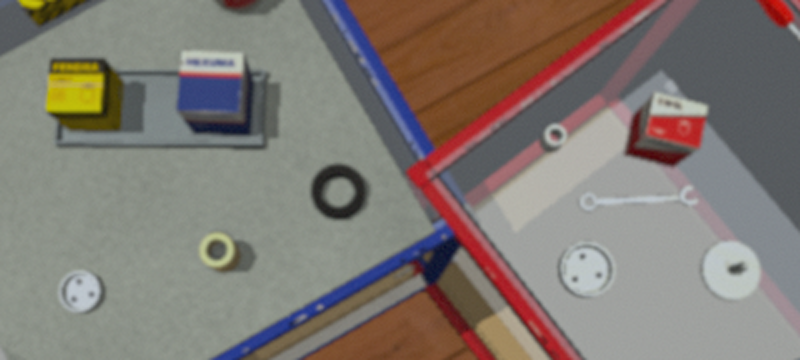

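View pics/wrist0.png

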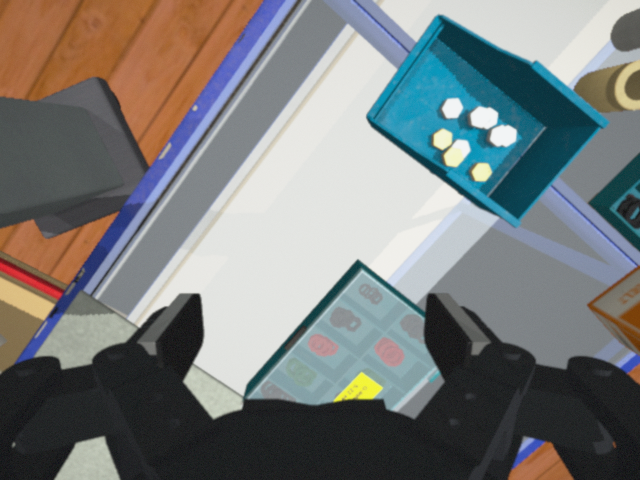

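Call:
send_rows(deltas=[0.8,-1,0,0,0,0.26,0.8,-1,0,0,0,0.26,0.8,-1,0,0,0,0.26,0.8,-1,0,0,0,0.26,0.8,-1,0,0,0,0.26,0.8,-1,0,0,0,0.26,0.8,-1,0,0,0,0.26,0.8,-1,0,0,0,0.26,0.8,-1,0,0,0,0.26,0.8,-1,0,0,0,0.26])

```text
time: 1.45
tool_pos: [562.3, 228.9, 231.3]
tool_rot: [180.0, -0.0, 179.9]
wrist_force: [1.0, 0.8, -0.1]
finger_gap: 85.7
finger_force: 0.0
```

Call:
send_rows(deltas=[0,0,0,0,0,0,0,0,0,0,0,0])

```text
time: 1.7
tool_pos: [561.1, 230.7, 231.1]
tool_rot: [180.0, -0.0, 179.8]
wrist_force: [-0.3, 0.4, 0.2]
finger_gap: 85.3
finger_force: 0.0
```

```bash
python3 - <<'E'
from h import *
import pickle
st=monitor.state(); im=vision.read_camera("wrist"); cv2.imwrite("pics/w1.png",im); pickle.dump(st,open("w1.pkl","wb")); print(st["time"],st["tool_pos"],st["tool_rot"])
E
```

```text
1.7 [561.10357581 230.65813643 231.08776749] [ 1.79994258e+02 -3.15658632e-02  1.79820868e+02]
```

View pics/w1.png

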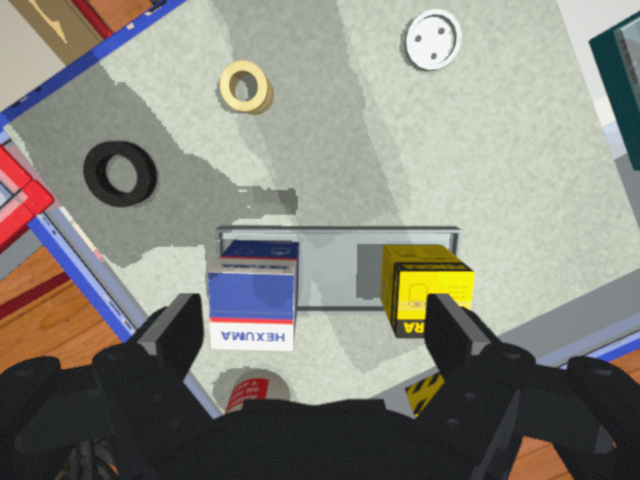

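Call:
send_rows(deltas=[0,-1,0,0,0,0,0,-1,0,0,0,0,0,-1,0,0,0,0,0,-1,0,0,0,0,0,-1,0,0,0,0,0,-1,0,0,0,0,0,-1,0,0,0,0,0,-1,0,0,0,0,0,-1,0,0,0,0,0,-1,0,0,0,0])

```text
time: 3.0
tool_pos: [561.7, -169.2, 231.4]
tool_rot: [180.0, 0.0, 180.0]
wrist_force: [-0.2, -0.3, -1.0]
finger_gap: 85.1
finger_force: 0.0
```

Call:
send_rows(deltas=[0,-1,0,0,0,0,0,-1,0,0,0,0,0,-0.5,0,0,0,0,0,0,0,0,0,0,0,0,0,0,0,0])

```text
time: 3.62
tool_pos: [561.9, -267.8, 231.1]
tool_rot: [180.0, -0.0, 179.9]
wrist_force: [-0.4, 0.1, 0.2]
finger_gap: 85.4
finger_force: 0.0
```

```bash
python3 - <<'E'
from h import *
import pickle
st=monitor.state(); im=vision.read_camera("wrist"); cv2.imwrite("pics/w2.png",im); pickle.dump(st,open("w2.pkl","wb")); print(st["time"],st["tool_pos"],st["tool_rot"])
E
```

```text
3.625 [ 561.90904034 -267.82638161  231.13216653] [ 1.79954537e+02 -1.14838243e-02  1.79949006e+02]
```

View pics/w2.png

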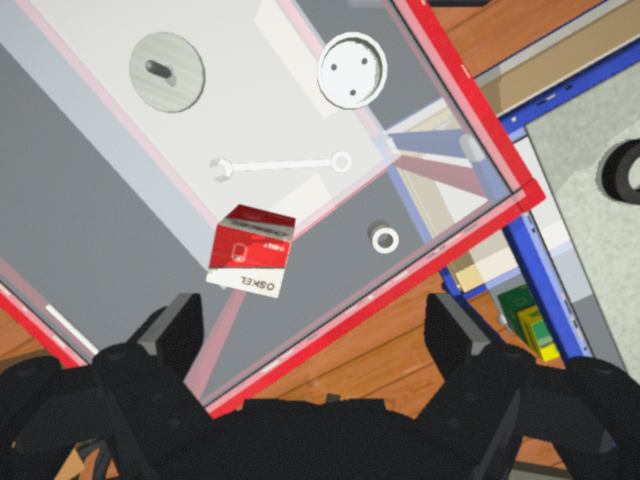

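```bash
cat > meas.py <<'E'
from h import *
import pickle
np.set_printoptions(precision=1,suppress=True)
W={}
for n in("w1","w2"): W[n]=(cv2.imread(f"pics/{n}.png"),cam("wrist",pickle.load(open(n+".pkl","rb"))))
def blob(n,roi,f):
    x0,y0,x1,y1=roi; im=W[n][0][y0:y1,x0:x1]; hsv=cv2.cvtColor(im,cv2.COLOR_BGR2HSV).astype(int)
    m=f(hsv[...,0],hsv[...,1],hsv[...,2]).astype(np.uint8)
    k=np.ones((3,3),np.uint8); m=cv2.morphologyEx(m,cv2.MORPH_OPEN,k)
    cs,_=cv2.findContours(m,cv2.RETR_EXTERNAL,cv2.CHAIN_APPROX_NONE); c=max(cs,key=cv2.contourArea)
    return c.reshape(-1,2)+[x0,y0]
def circ(name,n,roi,f,z):
    c=blob(n,roi,f); p=onz(W[n][1],cv2.convexHull(c.astype(np.int32)).reshape(-1,2),z)
    (cx,cy),r=cv2.minEnclosingCircle(p.astype(np.float32)); e=cv2.fitEllipse(onz(W[n][1],c,z).astype(np.float32))
    print(name,"mec",np.array([cx,cy]),2*r,"ell",np.array(e[0]),np.array(e[1]))
def rect(name,n,roi,f,z):
    c=blob(n,roi,f); p=onz(W[n][1],c,z); r=cv2.minAreaRect(p.astype(np.float32)); print(name,np.array(r[0]),np.array(r[1]),r[2])
    print(cv2.boxPoints(r).tolist())
if __name__=="__main__":
    circ("lferr","w1",(205,50,285,125),lambda h,s,v:(s>50)&(v>165),57)
    circ("scup","w1",(390,0,480,80),lambda h,s,v:(v>215),17)
    circ("tape","w1",(70,125,170,220),lambda h,s,v:(v<62),23)
    circ("sferr","w2",(362,220,403,256),lambda h,s,v:(v>140),39)
    circ("lcup","w2",(310,25,395,115),lambda h,s,v:(v>232),23)
    circ("spin","w2",(120,25,212,117),lambda h,s,v:(v<205)|(s>20),13)
    rect("carton","w2",(190,200,310,310),lambda h,s,v:(v>150),95)
    rect("yellow","w1",(370,230,490,345),lambda h,s,v:(s>120)&(v>190),89)
    rect("blue","w1",(200,230,310,360),lambda h,s,v:(s>90)&(v>140),104)
    for z in(21,): print("tray",onz(W["w1"][1],[(219,228),(459,228),(301,309),(380,309)],z))
    a=W["w1"][0][0:260,70:570]; b=W["w2"][0][20:320,120:420]
    cv2.imwrite("pics/crop.png",np.hstack([cv2.resize(b,(600,600),interpolation=cv2.INTER_CUBIC)]))
E
python3 meas.py
```

```text
lferr mec [454.6 174.7] 39.0831413269043 ell [454.5 174.6] [37.6 38.3]
scup mec [412.1 336.2] 48.0261344909668 ell [412.2 336.1] [46.7 47. ]
tape mec [527.6  49.1] 67.3907699584961 ell [527.2  48.8] [59.6 67.3]
sferr mec [ 587.5 -202.9] 49.0129280090332 ell [ 589.5 -199.8] [31.9 42.6]
lcup mec [ 439.4 -246.4] 77.40411376953125 ell [ 442.7 -243. ] [56.  64.3]
spin mec [ 429.1 -411.9] 57.2553596496582 ell [ 430.8 -410.6] [40.4 48.1]
carton [ 586.8 -318.4] [94.5 90.9] 89.98931121826172
[[541.3436279296875, -365.6451416015625], [632.2215576171875, -365.662109375], [632.2391357421875, -271.17449951171875], [541.3612060546875, -271.15753173828125]]
yellow [622.1 332. ] [60.8 41.5] 89.9479751586914
[[601.2811889648438, 301.5755920410156], [642.8082885742188, 301.5378723144531], [642.8634643554688, 362.3508605957031], [601.3363647460938, 362.3885803222656]]
blue [618.1 180.8] [66.2 42. ] 87.87366485595703
[[595.9407958984375, 148.50564575195312], [637.888671875, 146.94818115234375], [640.3436279296875, 213.06982421875], [598.395751953125, 214.62728881835938]]
tray [[580.2 137.5]
 [580.8 373.6]
 [667.6 217.3]
 [667.7 299.9]]
```

View pics/crop.png

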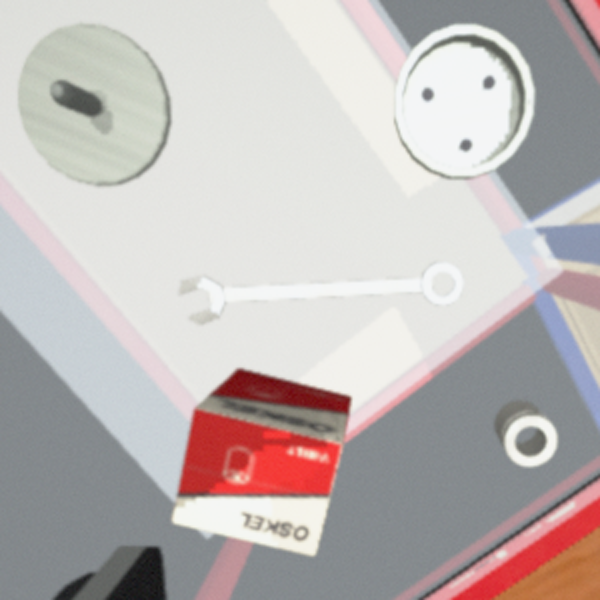

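```bash
python3 - <<'E'
from meas import *
c=W["w2"][1]
f=lambda L:np.array(L)/2+[120,20]
def ext(n,l,r,t,b,z):
    p=onz(c,f([l,r,t,b]),z); (x,y),R=cv2.minEnclosingCircle(p.astype(np.float32)); print(n,x,y,2*R,p.mean(0))
ext("spin",(18,100),(170,105),(88,23),(102,185),13)
ext("lcup",(393,95),(535,105),(466,23),(460,179),23)
ext("sferr",(503,440),(558,440),(530,413),(530,467),39)
k=onz(c,f([(195,408),(346,443),(317,556),(172,522)]),95); print("carton",k.tolist(),k.mean(0)); 
for i in range(4): d=k[(i+1)%4]-k[i]; print(np.hypot(*d),np.degrees(np.arctan2(d[1],d[0])))
# tape: hull ext in w1, top camera
s=cam("scene");t=cam("top")
# rail heights: ring triangulate red corner
P=[]
for cc,px in[(c,(531,193)),(t,(340,228))]: P.append(ray(cc,[px]))
A=[];b=[]
for o,d in P:
    d=d[0]/np.linalg.norm(d[0]); M=np.eye(3)-np.outer(d,d); A.append(M); b.append(M@o)
print("redcorner",np.linalg.lstsq(np.vstack(A),np.hstack(b),rcond=None)[0])
im=vision.read_camera("top"); 
g=cv2.cvtColor(im,cv2.COLOR_BGR2GRAY)[215:257,275:323]; m=(g<70).astype(np.uint8); cs,_=cv2.findContours(m,0,1); k=max(cs,key=cv2.contourArea).reshape(-1,2)+[275,215]
e=cv2.minEnclosingCircle(onz(t,k,16).astype(np.float32)); print("tape top",e)
E
```

```text
spin 439.0458984375 -399.6492614746094 68.08563232421875 [ 438.7 -399.5]
lcup 439.582275390625 -234.13583374023438 62.908836364746094 [ 439.  -234.1]
sferr 588.7396850585938 -200.2960968017578 26.4578914642334 [ 588.7 -200.2]
carton [[560.1349010670149, -342.2314985864883], [574.2695735184232, -283.860283293172], [622.4139891655346, -296.4615041666532], [607.4414935966242, -354.7282250991938]] [ 591.1 -319.3]
60.05820293787755 76.38777017105866
49.766208671186625 -14.667448909473878
60.159674133023785 -104.41120286560532
48.92935591539959 165.20250698460933
redcorner [549.3 -47.4   0.1]
tape top ((527.34521484375, 46.32990264892578), 30.9585018157959)
```

Call:
send_rows(deltas=[-0.245,1,0,0,0,0,-0.245,1,0,0,0,0,-0.245,1,0,0,0,0,-0.245,1,0,0,0,0,-0.245,1,0,0,0,0,-0.245,1,0,0,0,0,-0.245,1,0,0,0,0,-0.245,1,0,0,0,0,-0.245,1,0,0,0,0,-0.245,1,0,0,0,0])

```text
time: 4.97
tool_pos: [462.6, 132.4, 231.6]
tool_rot: [180.0, 0.0, 179.9]
wrist_force: [0.4, 1.4, 0.2]
finger_gap: 85.8
finger_force: 0.0
```

Call:
send_rows(deltas=[-0.12,0.53,0,0,0,0,-0.12,0.53,0,0,0,0,0,0,-1,0,0,0,0,0,-1,0,0,0,0,0,-1,0,0,0,0,0,0,0,0,0,0,0,0,0,0,0])

```text
time: 5.85
tool_pos: [454.3, 173.3, 112.6]
tool_rot: [180.0, 0.1, 179.9]
wrist_force: [0.7, -0.4, 0.0]
finger_gap: 85.3
finger_force: 0.0
```

```bash
python3 - <<'E'
from h import *
st=monitor.state(); im=vision.read_camera("wrist"); c=cam("wrist",st); print(st["tool_pos"],st["tool_rot"])
print(proj(c,[[454.3,174.7,57],st["tool_pos"]]))
for p in proj(c,[[454.3+19*np.cos(a),174.7+19*np.sin(a),57] for a in np.arange(0,6.28,.3)]): cv2.circle(im,tuple(int(v) for v in p),1,(255,0,0),-1)
cv2.imwrite("pics/w3.png",im[200:480])
E
```

```text
[454.25304984 173.3189105  112.61346796] [1.79968607e+02 5.05106150e-02 1.79867789e+02]
[[315.81795565 258.9856294 ]
 [313.33608085 300.8575013 ]]
```

View pics/w3.png

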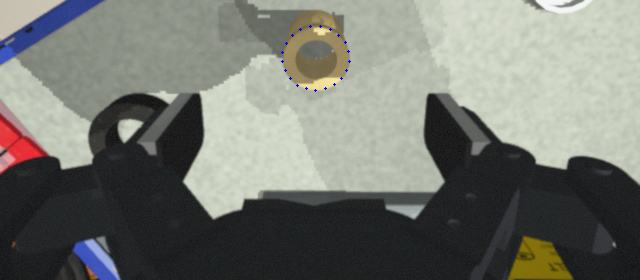

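Call:
send_rows(deltas=[0,0.03,-0.7,0,0,0,0,0,-0.7,0,0,0,0,0,-0.7,0,0,0,0,0,0,0,0,0])

```text
time: 6.4
tool_pos: [453.7, 173.9, 27.4]
tool_rot: [-180.0, -0.1, 179.8]
wrist_force: [-0.3, 0.4, 0.1]
finger_gap: 85.3
finger_force: 0.0
```

Call:
send_rows(deltas=[0,0,0,0,0,0,0,0,0,0,0,0,0,0,0,0,0,0,0,0,0,0,0,0,0,0,0,0,0,0,0,0,0,0,0,0], jaw=1)

```text
time: 7.15
tool_pos: [454.5, 174.2, 28.4]
tool_rot: [180.0, 0.1, 179.8]
wrist_force: [-1.6, -1.3, 13.6]
finger_gap: 35.8
finger_force: 58.3
```

Call:
send_rows(deltas=[0,0,1,0,0,0,0,0,1,0,0,0,0,-0.2,0.5,0,0,0,0,-1,0,0,0,0,0,-1,0,0,0,0,0,-1,0,0,0,0,0,-1,0,0,0,0,0,-1,0,0,0,0,0,-1,0,0,0,0,0,-1,0,0,0,0])

```text
time: 8.4
tool_pos: [453.8, -115.4, 127.8]
tool_rot: [180.0, 0.0, 179.8]
wrist_force: [1.0, 1.2, -1.5]
finger_gap: 35.7
finger_force: 60.7
```

Call:
send_rows(deltas=[-0.1,-1,0,0,0,0,-0.1,-1,0,0,0,0,-0.185,-1,0,0,0,0,0,0,-0.5,0,0,0,0,0,-0.5,0,0,0,0,0,0,0,0,0,0,0,0,0,0,0])

```text
time: 9.28
tool_pos: [438.7, -234.2, 88.1]
tool_rot: [-180.0, 0.0, 179.8]
wrist_force: [0.7, 0.2, -1.7]
finger_gap: 35.8
finger_force: 60.7
```

```bash
python3 - <<'E'
from h import *
st=monitor.state(); im=vision.read_camera("wrist"); c=cam("wrist",st); print(st["tool_pos"],st["tool_rot"])
for r in(31,27):
  for p in proj(c,[[439+r*np.cos(a),-234+r*np.sin(a),23] for a in np.arange(0,6.28,.1)]): cv2.circle(im,tuple(int(v) for v in p),0,(255,0,0),-1)
cv2.imwrite("pics/w4.png",im[150:480,130:510])
E
```

```text
[ 438.72991742 -234.18835021   88.07063148] [-1.79989025e+02  3.30748929e-02  1.79842979e+02]
```

View pics/w4.png

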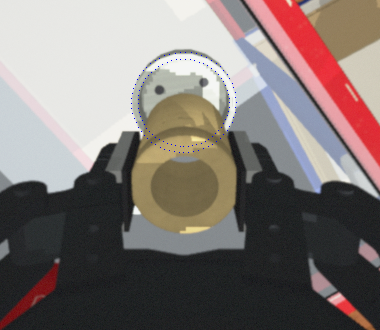

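Call:
send_rows(deltas=[-0.02,0,-0.5,0,0,0,0,0,-0.5,0,0,0,0,0,-0.3,0,0,0,0,0,-0.07,0,0,0,0,0,0,0,0,0,0,0,0,0,0,0])

```text
time: 10.07
tool_pos: [438.1, -234.3, 33.1]
tool_rot: [-180.0, 0.1, 179.8]
wrist_force: [0.2, -0.4, -0.3]
finger_gap: 35.9
finger_force: 60.7
```

Call:
send_rows(deltas=[0,0,-0.03,0,0,0,0,0,0,0,0,0])

```text
time: 10.32
tool_pos: [438.2, -234.3, 32.4]
tool_rot: [-180.0, 0.1, 179.8]
wrist_force: [-4.6, 2.7, 20.5]
finger_gap: 36.1
finger_force: 63.1
```

Call:
send_rows(deltas=[0,0,0,0,0,0,0,0,0,0,0,0,0,0,0,0,0,0,0,0,0,0,0,0], jaw=-0.4)

```text
time: 10.82
tool_pos: [437.6, -234.1, 31.3]
tool_rot: [-180.0, -0.0, 179.8]
wrist_force: [-0.4, 0.3, -0.3]
finger_gap: 59.8
finger_force: 0.0
```

Call:
send_rows(deltas=[0,0,0.5,0,0,0,0,0,1,0,0,0,0,0,1,0,0,0,0,0,0,0,0,0,0,0,0,0,0,0])

```text
time: 11.45
tool_pos: [437.5, -233.8, 131.0]
tool_rot: [180.0, -0.0, 179.9]
wrist_force: [0.7, 0.2, -1.0]
finger_gap: 59.5
finger_force: 0.0
```

```bash
python3 - <<'E'
from h import *
st=monitor.state(); im=vision.read_camera("wrist"); c=cam("wrist",st); print(st["time"],st["tool_pos"],st["tool_rot"],st["finger_gap"])
for p in proj(c,[[439+19*np.cos(a),-234+19*np.sin(a),61] for a in np.arange(0,6.28,.2)]): cv2.circle(im,tuple(int(v) for v in p),1,(255,0,0),-1)
cv2.imwrite("pics/w5.png",im[150:480,100:540])
E
```

```text
11.45 [ 437.49825477 -233.84567464  130.99370637] [ 1.79989524e+02 -5.35524487e-03  1.79851944e+02] 59.52326226025836
```

View pics/w5.png

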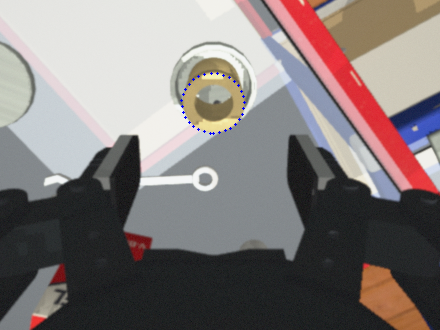

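Call:
send_rows(deltas=[0.945,0.21,0,0,0,0,0.945,0.21,0,0,0,0,0.945,0.21,0,0,0,0,0.945,0.21,0,0,0,0,0,0,-1,0,0,0,0,0,-0.8,0,0,0,0,0,0,0,0,0])

```text
time: 12.38
tool_pos: [586.6, -200.0, 56.0]
tool_rot: [179.9, -0.4, 179.8]
wrist_force: [0.2, 0.0, 1.3]
finger_gap: 59.8
finger_force: 0.0
```

```bash
python3 - <<'E'
from h import *
st=monitor.state(); im=vision.read_camera("wrist"); c=cam("wrist",st); print(st["time"],st["tool_pos"],st["tool_rot"],st["finger_gap"])
cv2.imwrite("pics/w6raw.png",im)
q=proj(c,[[588.7,-200.2,39]])[0].astype(int); print(q)
x,y=q; h=im[y-45:y+45,x-45:x+45]; g=cv2.cvtColor(h,cv2.COLOR_BGR2GRAY); m=(g>150).astype(np.uint8)
cs,_=cv2.findContours(m,0,1); k=max(cs,key=cv2.contourArea); k=k.reshape(-1,2)+[x-45,y-45]
print(cv2.minEnclosingCircle(onz(c,k,39).astype(np.float32)), k.min(0),k.max(0))
E
```

```text
12.375 [ 586.58365199 -200.03509359   56.0211342 ] [179.94514652  -0.35119875 179.8270147 ] 59.755977425868664
[312 289]
((584.607421875, -201.154052734375), 11.378631591796875) [287 265] [335 291]
```

Call:
send_rows(deltas=[0,0,-0.5,0,0,0,0,0,-0.5,0,0,0,0,0,0,0,0,0])

```text
time: 12.8
tool_pos: [587.8, -200.2, 17.8]
tool_rot: [180.0, -0.1, 179.8]
wrist_force: [-0.9, -0.6, 0.3]
finger_gap: 59.7
finger_force: 0.0
```

Call:
send_rows(deltas=[0,0,0,0,0,0,0,0,0,0,0,0,0,0,0,0,0,0,0,0,0,0,0,0,0,0,0,0,0,0], jaw=1)

```text
time: 13.42
tool_pos: [589.4, -200.8, 20.1]
tool_rot: [-180.0, 0.1, 179.8]
wrist_force: [-0.9, -0.2, 7.4]
finger_gap: 22.5
finger_force: 58.6
```

Call:
send_rows(deltas=[0,0,0.5,0,0,0,0,0,1,0,0,0,-0.15,0.42,1,0,0,0,-0.325,1,0.2,0,0,0,-0.325,1,0,0,0,0,-0.325,1,0,0,0,0,-0.325,1,0,0,0,0,-0.325,1,0,0,0,0,-0.325,1,0,0,0,0,-0.325,1,0,0,0,0])

```text
time: 14.68
tool_pos: [491.6, 97.6, 128.7]
tool_rot: [180.0, 0.1, 179.8]
wrist_force: [0.3, -0.8, -1.1]
finger_gap: 22.6
finger_force: 59.0
```

Call:
send_rows(deltas=[-0.33,1,0,0,0,0,-0.33,1,0,0,0,0,-0.33,1,0,0,0,0,-0.33,1,0,0,0,0,-0.33,1,0,0,0,0,-0.345,1,-0.3,0,0,0,0,0,-0.8,0,0,0,0,0,0,0,0,0,0,0,0,0,0,0])

```text
time: 15.8
tool_pos: [412.8, 336.0, 84.7]
tool_rot: [180.0, 0.0, 179.8]
wrist_force: [0.0, 0.2, -0.3]
finger_gap: 22.7
finger_force: 59.1
```

```bash
python3 - <<'E'
from h import *
st=monitor.state(); im=vision.read_camera("wrist"); c=cam("wrist",st); print(st["time"],st["tool_pos"],st["tool_rot"],st["finger_gap"])
for r in(24,20):
  for p in proj(c,[[412.1+r*np.cos(a),336.2+r*np.sin(a),17] for a in np.arange(0,6.28,.1)]): cv2.circle(im,tuple(int(v) for v in p),0,(255,0,0),-1)
cv2.imwrite("pics/w7.png",im[150:480,130:510])
E
```

```text
15.8 [412.76589575 336.02415929  84.72442898] [1.79972556e+02 4.71370724e-02 1.79773551e+02] 22.70982455779984
```

View pics/w7.png

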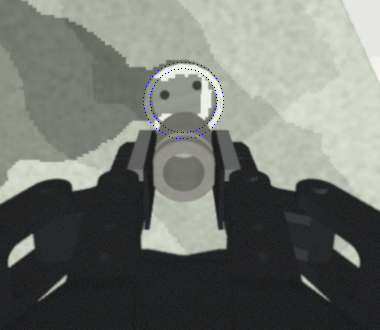

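Call:
send_rows(deltas=[0,0,-0.5,0,0,0,0,0,-0.5,0,0,0,0,0,-0.45,0,0,0,0,0,0,0,0,0,0,0,0,0,0,0])

```text
time: 16.48
tool_pos: [412.3, 336.3, 25.7]
tool_rot: [180.0, 0.0, 179.8]
wrist_force: [-0.5, -0.3, -0.3]
finger_gap: 22.4
finger_force: 59.1
```

Call:
send_rows(deltas=[0,0,-0.04,0,0,0,0,0,0,0,0,0])

```text
time: 16.73
tool_pos: [412.3, 336.5, 24.1]
tool_rot: [180.0, 0.0, 179.8]
wrist_force: [0.5, -0.9, 3.0]
finger_gap: 22.8
finger_force: 59.6
```

Contact beginning; one more small step, then release.

Call:
send_rows(deltas=[0,0,-0.02,0,0,0,0,0,0,0,0,0])

```text
time: 16.98
tool_pos: [412.5, 336.6, 23.9]
tool_rot: [180.0, 0.0, 179.8]
wrist_force: [-2.6, -3.3, 19.2]
finger_gap: 22.5
finger_force: 61.4
```

Call:
send_rows(deltas=[0,0,0,0,0,0,0,0,0,0,0,0,0,0,0,0,0,0,0,0,0,0,0,0], jaw=-0.3)

```text
time: 17.48
tool_pos: [412.0, 336.3, 22.8]
tool_rot: [-180.0, -0.0, 179.8]
wrist_force: [0.2, -0.1, -0.1]
finger_gap: 55.4
finger_force: 0.0
```

Call:
send_rows(deltas=[0,0,0.5,0,0,0,0,0,1,0,0,0,0,0,1,0,0,0,0,0,0,0,0,0,0,0,0,0,0,0], jaw=-1)

```text
time: 18.1
tool_pos: [411.8, 336.2, 122.5]
tool_rot: [-180.0, -0.0, 179.8]
wrist_force: [-0.2, 0.2, 0.2]
finger_gap: 85.9
finger_force: 0.0
```

```bash
python3 - <<'E'
from h import *
st=monitor.state(); im=vision.read_camera("wrist"); c=cam("wrist",st); t=vision.read_camera("top"); print(st["time"],st["tool_pos"],st["tool_rot"],st["finger_gap"])
for p in proj(c,[[412.1+12.5*np.cos(a),336.2+12.5*np.sin(a),43] for a in np.arange(0,6.28,.3)]): cv2.circle(im,tuple(int(v) for v in p),0,(255,0,0),-1)
cv2.imwrite("pics/w8.png",np.hstack([im[150:400,130:510],cv2.resize(t[205:295,250:385],(375,250),interpolation=cv2.INTER_CUBIC)]))
E
```

```text
18.1 [411.75897607 336.19377996 122.49423102] [-1.79990848e+02 -1.52169060e-02  1.79847333e+02] 85.8586835926068
```

View pics/w8.png

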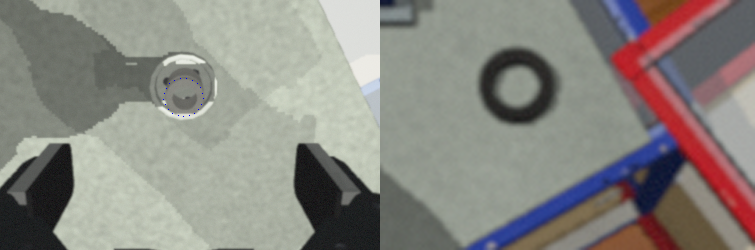

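Call:
send_rows(deltas=[0.36,-0.9,0.5,0,0,0,0.36,-0.9,0.5,0,0,0,0.36,-0.9,0,0,0,0,0.36,-0.9,0,0,0,0,0.36,-0.9,0,0,0,0,0.36,-0.9,0,0,0,0,0.36,-0.9,0,0,0,0,0.37,-0.92,0,0,0,0,0,0,0,0,0,0,0,0,0,0,0,0])

```text
time: 19.45
tool_pos: [527.1, 47.8, 162.1]
tool_rot: [-180.0, -0.1, 179.8]
wrist_force: [-0.1, 0.3, 0.2]
finger_gap: 85.4
finger_force: 0.0
```

```bash
python3 - <<'E'
from h import *
st=monitor.state(); im=vision.read_camera("wrist"); c=cam("wrist",st); print(st["time"],st["tool_pos"],st["tool_rot"],st["finger_gap"])
cv2.imwrite("pics/w9raw.png",im)
x,y=proj(c,[[527.4,47.5,20]])[0].astype(int); print(x,y)
g=cv2.cvtColor(im,cv2.COLOR_BGR2GRAY); 
for th in(50,60,70):
  m=(g<th).astype(np.uint8)
  cs,hi=cv2.findContours(m,cv2.RETR_CCOMP,cv2.CHAIN_APPROX_NONE)
  for k in cs:
    a=cv2.contourArea(k); b=cv2.boundingRect(k)
    if 300<a<12000 and abs(b[0]+b[2]/2-x)<25 and abs(b[1]+b[3]/2-y)<25:
      k=k.reshape(-1,2)
      for z in (23,5): print(th,a,b,z,cv2.minEnclosingCircle(onz(c,k,z).astype(np.float32)))
E
```

```text
19.45 [527.14690393  47.75374199 162.07061584] [-1.79976801e+02 -8.56741485e-02  1.79829915e+02] 85.43745169849406
313 225
50 685.0 (273, 203, 63, 48) 23 ((526.6376953125, 39.83634948730469), 25.12896156311035)
50 685.0 (273, 203, 63, 48) 5 ((530.8220825195312, 39.3078727722168), 26.73120880126953)
60 4022.0 (272, 186, 77, 76) 23 ((526.3462524414062, 45.296234130859375), 30.727445602416992)
60 4022.0 (272, 186, 77, 76) 5 ((530.5120239257812, 45.11589050292969), 32.686641693115234)
60 1666.0 (287, 200, 49, 46) 23 ((524.2457885742188, 45.954288482666016), 19.370779037475586)
60 1666.0 (287, 200, 49, 46) 5 ((528.2777099609375, 45.81590270996094), 20.605876922607422)
70 4527.5 (272, 186, 77, 77) 23 ((526.5054931640625, 45.04438781738281), 31.01422119140625)
70 4527.5 (272, 186, 77, 77) 5 ((530.681396484375, 44.84803771972656), 32.99170684814453)
70 1599.5 (287, 201, 49, 45) 23 ((524.4241943359375, 45.790794372558594), 18.997289657592773)
70 1599.5 (287, 201, 49, 45) 5 ((528.4674072265625, 45.641963958740234), 20.208553314208984)
```

Call:
send_rows(deltas=[-0.02,-0.065,-1,0,0,0,0,0,-1,0,0,0,0,0,-1,0,0,0,0,0,-0.6,0,0,0,0,0,-0.3,0,0,0,0,0,0,0,0,0,0,0,0,0,0,0])

```text
time: 20.38
tool_pos: [527.4, 45.2, 7.8]
tool_rot: [180.0, 0.1, 179.9]
wrist_force: [0.1, -1.2, 0.9]
finger_gap: 85.2
finger_force: 0.0
```

Call:
send_rows(deltas=[0,0,0,0,0,0,0,0,0,0,0,0,0,0,0,0,0,0,0,0,0,0,0,0], jaw=1)

```text
time: 20.88
tool_pos: [527.4, 45.1, 8.1]
tool_rot: [180.0, 0.1, 179.8]
wrist_force: [-5.0, -0.1, 19.3]
finger_gap: 59.4
finger_force: 60.4
```

Call:
send_rows(deltas=[0,0,0.5,0,0,0,0,0,1,0,0,0,0,-0.12,1,0,0,0,-0.2,-1,0.25,0,0,0,-0.2,-1,0,0,0,0,-0.2,-1,0,0,0,0,-0.2,-1,0,0,0,0,-0.2,-1,0,0,0,0,-0.2,-1,0,0,0,0,-0.2,-1,0,0,0,0])

```text
time: 22.12
tool_pos: [470.6, -241.1, 117.4]
tool_rot: [-180.0, 0.0, 179.8]
wrist_force: [0.4, 0.7, -0.8]
finger_gap: 59.4
finger_force: 65.4
```

Call:
send_rows(deltas=[-0.2,-1,0,0,0,0,-0.2,-1,0,0,0,0,-0.2,-1,0,0,0,0,-0.21,-1,0,0,0,0,0,0,0,0,0,0,0,0,0,0,0,0,0,0,0,0,0,0])

```text
time: 23.0
tool_pos: [439.0, -398.8, 117.0]
tool_rot: [180.0, 0.0, 179.9]
wrist_force: [0.0, 0.4, -0.8]
finger_gap: 59.7
finger_force: 65.4
```

```bash
python3 - <<'E'
from h import *
st=monitor.state(); im=vision.read_camera("wrist"); c=cam("wrist",st); print(st["time"],st["tool_pos"],st["tool_rot"],st["finger_gap"])
z=st["tool_pos"][2]-3
for P,zz,r in [((439.1,-399.8),13,34),(st["tool_pos"][:2],z+18,31)]:
  for p in proj(c,[[P[0]+r*np.cos(a),P[1]+r*np.sin(a),zz] for a in np.arange(0,6.28,.1)]): cv2.circle(im,tuple(int(v) for v in p),0,(255,0,0),-1)
cv2.imwrite("pics/w10.png",im[100:480,100:540])
E
```

```text
23.0 [ 438.95576536 -398.83621552  116.998155  ] [1.79975142e+02 1.10540418e-02 1.79919338e+02] 59.701460513752835
```

View pics/w10.png

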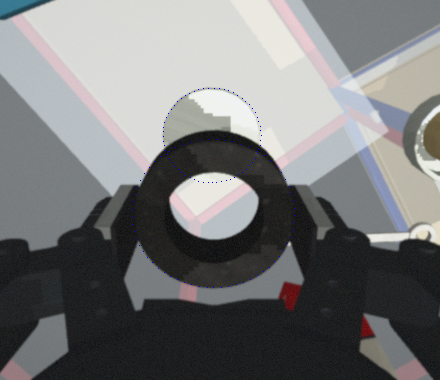

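Call:
send_rows(deltas=[0,-0.02,-0.6,0,0,0,0,0,-0.6,0,0,0,0,0,-0.4,0,0,0,0,0,-0.2,0,0,0,0,0,0,0,0,0])

```text
time: 23.68
tool_pos: [438.4, -400.6, 44.8]
tool_rot: [180.0, -0.0, 179.8]
wrist_force: [-1.0, 0.8, 0.4]
finger_gap: 59.4
finger_force: 65.4
```

Call:
send_rows(deltas=[0,0,-0.3,0,0,0,0,0,-0.28,0,0,0,0,0,-0.05,0,0,0,0,0,0,0,0,0,0,0,0,0,0,0])

```text
time: 24.3
tool_pos: [438.5, -400.9, 19.9]
tool_rot: [-180.0, 0.0, 179.8]
wrist_force: [-0.1, -0.5, -1.1]
finger_gap: 59.3
finger_force: 65.4
```

Call:
send_rows(deltas=[0,0,-0.06,0,0,0,0,0,0,0,0,0])

```text
time: 24.55
tool_pos: [438.4, -400.6, 17.2]
tool_rot: [180.0, -0.0, 179.8]
wrist_force: [0.1, -0.0, -1.0]
finger_gap: 59.0
finger_force: 65.4
```

Call:
send_rows(deltas=[0,0,-0.03,0,0,0,0,0,0,0,0,0])

```text
time: 24.8
tool_pos: [438.5, -400.8, 16.3]
tool_rot: [-180.0, 0.0, 179.8]
wrist_force: [-0.7, 1.9, 3.5]
finger_gap: 59.2
finger_force: 65.9
```

Call:
send_rows(deltas=[0,0,-0.01,0,0,0,0,0,0,0,0,0,0,0,0,0,0,0,0,0,0,0,0,0], jaw=-1)

```text
time: 25.3
tool_pos: [438.5, -400.7, 15.7]
tool_rot: [-180.0, -0.0, 179.8]
wrist_force: [-0.7, -0.0, 0.4]
finger_gap: 85.5
finger_force: 0.0
```

Call:
send_rows(deltas=[0,0,0.5,0,0,0,0,0,1,0,0,0,0,0,1,0,0,0,0,0,1,0,0,0,0.8,0.4,0,0,0,-0.4,0.8,0.4,0,0,0,-0.4,0.8,0.4,0,0,0,-0.4,0.8,0.4,0,0,0,-0.4,0.6,0.44,0,0,0,-0.2,0,0,0,0,0,0])

```text
time: 26.55
tool_pos: [592.5, -316.9, 156.7]
tool_rot: [180.0, 0.1, 165.6]
wrist_force: [-0.4, -0.7, 0.7]
finger_gap: 85.8
finger_force: 0.0
```

Call:
send_rows(deltas=[0,0,0,0,0,0])

```text
time: 26.68
tool_pos: [589.9, -319.6, 156.6]
tool_rot: [-180.0, 0.0, 165.4]
wrist_force: [-0.3, -0.3, 0.1]
finger_gap: 85.7
finger_force: 0.0
```

```bash
python3 - <<'E'
from h import *
np.set_printoptions(precision=1,suppress=True)
st=monitor.state(); im=vision.read_camera("wrist"); c=cam("wrist",st); t=vision.read_camera("top"); print(st["time"],st["tool_pos"],st["tool_rot"],st["finger_gap"])
cv2.imwrite("pics/w11raw.png",im); cv2.imwrite("pics/t11raw.png",t)
k=[[560.1,-342.2,95],[574.3,-283.9,95],[622.4,-296.5,95],[607.4,-354.7,95]]
print(proj(c,k))
hsv=cv2.cvtColor(im,cv2.COLOR_BGR2HSV); h,s,v=[a.astype(int) for a in cv2.split(hsv)]
m=(((h<8)|(h>172))&(s>150)&(v>170)).astype(np.uint8); m[:, :150]=0; m[:,480:]=0
cs,_=cv2.findContours(m,0,1)
for q in cs:
  if cv2.contourArea(q)>800:
    r=cv2.minAreaRect(onz(c,q.reshape(-1,2),95).astype(np.float32)); print(cv2.contourArea(q),r,cv2.boxPoints(r))
# tape on spindle from top view: dark blob
g=cv2.cvtColor(t,cv2.COLOR_BGR2GRAY)[250:300,470:520]; mm=(g<70).astype(np.uint8); cs,_=cv2.findContours(mm,0,1)
q=max(cs,key=cv2.contourArea).reshape(-1,2)+[470,250]; T=cam("top"); print("tape@z31-ish",cv2.minEnclosingCircle(onz(T,q,24).astype(np.float32)))
E
```

```text
26.675 [ 589.9 -319.6  156.6] [-180.     0.   165.4] 85.73076576045038
[[261.8 216.6]
 [367.8 215.1]
 [364.5 296.3]
 [264.4 296.4]]
1204.5 ((672.5515747070312, -290.0293273925781), (9.736821174621582, 68.81703186035156), 37.596343994140625) [[ 647.7 -265.7]
 [ 689.7 -320.3]
 [ 697.4 -314.3]
 [ 655.4 -259.8]]
2863.5 ((579.06103515625, -317.35467529296875), (57.96601867675781, 22.631750106811523), 75.48170471191406) [[ 560.8 -342.6]
 [ 582.7 -348.2]
 [ 597.3 -292.1]
 [ 575.4 -286.5]]
tape@z31-ish ((471.45166015625, -348.8405456542969), 24.564355850219727)
```

Call:
send_rows(deltas=[0.04,-0.01,-0.8,0,0,0,0,0,-0.8,0,0,0,0,0,-0.7,0,0,0,0,0,-0.36,0,0,0,0,0,0,0,0,0,0,0,0,0,0,0])

```text
time: 27.52
tool_pos: [592.5, -320.1, 50.5]
tool_rot: [-180.0, 0.1, 165.4]
wrist_force: [-0.1, -0.3, 0.1]
finger_gap: 85.1
finger_force: 0.0
```

Call:
send_rows(deltas=[0,0,0,0,0,0,0,0,0,0,0,0,0,0,0,0,0,0,0,0,0,0,0,0], jaw=1)

```text
time: 28.02
tool_pos: [592.6, -319.8, 50.4]
tool_rot: [-180.0, 0.1, 165.4]
wrist_force: [-0.4, -0.3, 7.3]
finger_gap: 59.9
finger_force: 65.1
```

Call:
send_rows(deltas=[0,0,0.5,0,0,0,0,0,1,0,0,0,0,0,1,0,0,0,0,0.42,1,0,0,0,0.055,1,0,0,0,-0.67,0.055,1,0,0,0,-0.67,0.055,1,0,0,0,-0.67,0.055,1,0,0,0,-0.67,0.055,1,0,0,0,-0.67,0.055,1,0,0,0,-0.67])

```text
time: 29.28
tool_pos: [605.2, -61.4, 190.6]
tool_rot: [179.9, 0.0, 133.1]
wrist_force: [0.7, -1.0, -3.1]
finger_gap: 59.7
finger_force: 65.9
```

Call:
send_rows(deltas=[0.055,1,0,0,0,-0.67,0.055,1,0,0,0,-0.67,0.055,1,0,0,0,-0.67,0.055,1,0,0,0,-0.67,0.055,1,0,0,0,-0.67,0.055,1,0,0,0,-0.67,0.055,1,0,0,0,-0.67,0.055,1,0,0,0,-0.67,0,0,0,0,0,0,0,0,0,0,0,0])

```text
time: 30.52
tool_pos: [622.8, 256.8, 190.1]
tool_rot: [180.0, 0.0, 90.4]
wrist_force: [0.6, -0.8, -3.0]
finger_gap: 59.8
finger_force: 65.9
```

Call:
send_rows(deltas=[0,0,0,0,0,0])

```text
time: 30.65
tool_pos: [623.0, 256.0, 190.0]
tool_rot: [180.0, -0.0, 90.3]
wrist_force: [-0.5, 0.8, -3.2]
finger_gap: 59.9
finger_force: 65.9
```

```bash
python3 - <<'E'
from h import *
np.set_printoptions(precision=1,suppress=True)
st=monitor.state(); im=vision.read_camera("wrist"); print(st["time"],st["tool_pos"],st["tool_rot"],st["finger_gap"])
cv2.imwrite("pics/w12raw.png",im); t=vision.read_camera("top"); cv2.imwrite("pics/t12raw.png",t)
T=cam("top"); g=cv2.cvtColor(t,cv2.COLOR_BGR2GRAY); x,y=proj(T,[[437.5,-397.7,22]])[0].astype(int)
m=(g[y-28:y+28,x-28:x+28]<75).astype(np.uint8); cs,_=cv2.findContours(m,0,1)
q=max(cs,key=cv2.contourArea).reshape(-1,2)+[x-28,y-28]; print("tape",cv2.minEnclosingCircle(onz(T,q,25).astype(np.float32)),cv2.contourArea(q))
E
```

```text
30.65 [623. 256. 190.] [180.   -0.   90.3] 59.94269299850819
tape ((439.52691650390625, -397.7503967285156), 32.069984436035156) 538.5
```

Call:
send_rows(deltas=[0.03,0.04,-0.6,0,0,-0.04,0,0,-0.6,0,0,0,0,0,-0.6,0,0,0,0,0,-0.6,0,0,0,0,0,-0.5,0,0,0,0,0,-0.3,0,0,0,0,0,-0.1,0,0,0,0,0,0,0,0,0,0,0,0,0,0,0])

```text
time: 31.88
tool_pos: [624.5, 259.1, 58.0]
tool_rot: [180.0, -0.0, 90.1]
wrist_force: [0.1, 0.8, -2.0]
finger_gap: 59.7
finger_force: 65.9
```

Call:
send_rows(deltas=[0,0,-0.04,0,0,0,0,0,0,0,0,0])

```text
time: 32.12
tool_pos: [624.1, 259.0, 55.8]
tool_rot: [180.0, -0.0, 90.1]
wrist_force: [0.2, -0.0, -3.8]
finger_gap: 59.7
finger_force: 65.9
```

Call:
send_rows(deltas=[0,-0.02,-0.03,0,0,0,0,0,0,0,0,0])

```text
time: 32.38
tool_pos: [624.0, 258.1, 54.5]
tool_rot: [-180.0, -0.0, 90.1]
wrist_force: [-0.2, 0.0, -2.8]
finger_gap: 60.0
finger_force: 66.0
```

Call:
send_rows(deltas=[0,0,-0.02,0,0,0,0,0,0,0,0,0])

```text
time: 32.62
tool_pos: [624.1, 258.1, 54.5]
tool_rot: [-180.0, -0.0, 90.1]
wrist_force: [-5.9, -1.1, 10.2]
finger_gap: 59.8
finger_force: 67.2
```

Call:
send_rows(deltas=[0,0,0,0,0,0,0,0,0,0,0,0,0,0,0,0,0,0,0,0,0,0,0,0], jaw=-1)

```text
time: 33.12
tool_pos: [624.1, 258.1, 53.7]
tool_rot: [180.0, 0.0, 90.1]
wrist_force: [-0.8, 0.1, -0.9]
finger_gap: 85.5
finger_force: 0.0
```

Call:
send_rows(deltas=[0,0,0.5,0,0,0,0,0,0.7,0,0,0,0,0,1,0,0,0,0,0,1,0,0,0,0,0,1,0,0,0,0,0,0.5,0,0,0,0,0,0,0,0,0,0,0,0,0,0,0])

```text
time: 34.12
tool_pos: [623.5, 258.1, 240.8]
tool_rot: [-179.9, 0.0, 90.1]
wrist_force: [0.1, 0.1, -0.7]
finger_gap: 85.8
finger_force: 0.0
```

Call:
send_rows(deltas=[0,-1,0,0,0,0,0,-1,0,0,0,0,0,-1,0,0,0,0,0,-0.5,0,0,0,0,0,0,0,0,0,0,0,0,0,0,0,0])

```text
time: 34.88
tool_pos: [624.0, 119.7, 241.2]
tool_rot: [-180.0, -0.0, 90.2]
wrist_force: [-0.5, 0.7, 0.5]
finger_gap: 85.4
finger_force: 0.0
```

```bash
python3 - <<'E'
from h import *
st=monitor.state(); im=vision.read_camera("wrist"); s=vision.read_camera("scene"); t=vision.read_camera("top"); print(st["time"],st["tool_pos"])
a=cv2.resize(im[0:330,100:540],(400,300)); b=cv2.resize(s[140:290,180:380],(400,300)); d=cv2.resize(t[160:300,140:327],(400,300)); e=cv2.resize(t[230:310,395:502],(400,300),interpolation=cv2.INTER_CUBIC)
cv2.imwrite("pics/final.png",np.vstack([np.hstack([a,b]),np.hstack([d,e])]))
E
```

```text
34.875 [623.96423056 119.73613026 241.199488  ]
```

View pics/final.png

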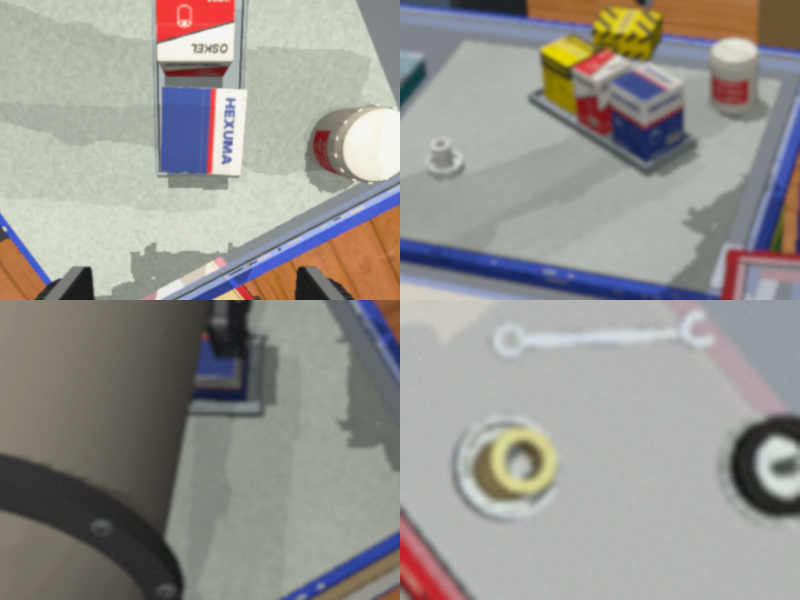

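The final view shows everything in place. The carton stands square between the yellow and blue cartons, both ferrules stand in their cups, and the tape is over the spindle pin.

```bash
python3 -c "
from cell import order
print(order.finish_job())"
```

```text
the job is handed in; nothing more can be done
None
```

I put all four samples back in the order asked and handed the job in at about 35 s. The last pictures show both ferrules standing in their cups, the tape flat over the spindle, and the carton square in the gap with the yellow and blue cartons still standing; the judge returned no verdict.

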